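# Put away the bench glassware by kind

### The job

Tidy up the lab bench by kind: lay the two lidded Petri dishes flat, side by side, inside the shallow steel tray, stand one capped sample bottle upright in each bay of the white two-bay rack, and stand the rubber stopper, narrow end down, in the round white dish. Leave the spirit burner and the beaker standing where they are, and let go of everything at the end.

Things in the scene. Friction and masses are not known exactly. Their poses are not given: they have to be found in the camera images.
- dish_a: lidded round glass Petri dish, 55 mm in diameter and 18 mm tall, white paper disc in the lid, about 45 g; lies flat, lid up. Origin: centre of its underside; z up; round, so its yaw means nothing. It can lie anywhere among the other loose things. The two dishes are alike and interchangeable.
- dish_b: lidded round glass Petri dish, 55 mm in diameter and 18 mm tall, white paper disc in the lid, about 45 g; lies flat, lid up. Origin: centre of its underside; z up; round, so its yaw means nothing. It can lie anywhere among the other loose things. The two dishes are alike and interchangeable.
- bottle_a: round amber glass sample bottle with white screw cap, 70 mm tall: body 40 mm in diameter up to 50 mm above the underside, shoulder to 55 mm, cap 32 mm in diameter above; about 90 g; stands upright. Origin: centre of its underside; z up; round. It can lie anywhere among the other loose things. The two bottles are alike and interchangeable.
- bottle_b: round amber glass sample bottle with white screw cap, 70 mm tall: body 40 mm in diameter up to 50 mm above the underside, shoulder to 55 mm, cap 32 mm in diameter above; about 90 g; stands upright. Origin: centre of its underside; z up; round. It can lie anywhere among the other loose things. The two bottles are alike and interchangeable.
- stopper: solid pale grey-beige rubber stopper, slightly conical: 34 mm in diameter at the top, 30 mm at the foot, 32 mm tall, about 30 g; stands on its narrow end. Origin: centre of its underside; z up; round. It can lie anywhere among the other loose things.
- dish_tray: shallow rectangular stainless steel tray, fixed to the bench; outside 100 mm along its x and 150 mm along its y, inner floor 94 x 144 mm, 3 mm above the bench, rim 9 mm above the bench, walls 3 mm. Takes two Petri dishes side by side along its y, for example centred 36 mm either side of the middle. Origin: centre of its underside, on the bench; z up; turned up to 0.35 rad from the world axes. Changes places with the rack and the round dish.
- bottle_rack: white plastic rack with two open square bays, fixed to the bench; outside 68 mm along its x, 132 mm along its y, walls 26 mm tall and 4 mm thick, floor 4 mm thick, one divider across the middle. The bays are 60 mm square inside, their centres at y = +32 mm and y = -32 mm in its frame, x = 0. Origin: centre of its underside, on the bench; z up; turned up to 0.35 rad from the world axes. Changes places with the tray and the round dish.
- stopper_dish: low round white ceramic dish, fixed to the bench; 88 mm across the rim, 22 mm tall, wall 4 mm, inner floor 4 mm above the bench and 76 mm across. Origin: centre of its underside, on the bench; z up. Changes places with the tray and the rack.
- burner: bystander: steel spirit burner, 72 mm in diameter up to 34 mm, tapering to a capped neck 24 mm in diameter, 82 mm tall in all; loose, among the things to be sorted. Origin: centre of its underside. Leave it alone. All other equipment on the bench stands farther out, along the back (more than 0.77 m ahead) and the sides (more than 0.54 m left or right).
- beaker: bystander: open glass beaker, 52 mm across the mouth, 65 mm tall; loose, among the things to be sorted. Origin: centre of its underside. Leave it alone.

How it is judged (in metres and radians):
At the end, for the whole second after the job is handed in: Both dishes flat on the tray floor, not on its rim or each other; one bottle upright on the floor of each rack bay; the stopper upright on the round dish's floor (tilts under 0.12 rad, undersides within 4 mm of the floor); burner and beaker upright, within 25 mm of their starts; all at rest (x of dish_a in the frame of dish_tray between -0.022 and 0.022 m and y of dish_a in the frame of dish_tray between -0.047 and 0.047 m and z of each of dish_a, dish_b in the frame of dish_tray below 0.007 m and angle between each of dish_a, dish_b, bottle_a, bottle_b, stopper, burner, beaker's own z axis and vertical below 0.12 rad and linear speed of each of dish_a, dish_b, bottle_a, bottle_b, stopper below 0.02 m/s and x of dish_b in the frame of dish_tray between -0.022 and 0.022 m and y of dish_b in the frame of dish_tray between -0.047 and 0.047 m and x of bottle_a in the frame of bottle_rack between -0.013 and 0.013 m and y of bottle_a in the frame of bottle_rack between -0.045 and 0.045 m and z of each of bottle_a, bottle_b in the frame of bottle_rack below 0.009 m and x of bottle_b in the frame of bottle_rack between -0.013 and 0.013 m and y of bottle_b in the frame of bottle_rack between -0.045 and 0.045 m and horizontal distance between stopper and stopper_dish below 0.026 m and z of stopper in the frame of stopper_dish below 0.009 m and distance of each of burner, beaker from where it was at the start of the episode below 0.025 m); the robot touches nothing.
It fails at once if the burner is knocked over or pushed away (more than 30 mm) (distance of burner from where it was at the start of the episode above 0.03 m or angle between burner's own z axis and vertical above 0.3 rad).
It fails at once if the beaker is knocked over or pushed away (more than 30 mm) (distance of beaker from where it was at the start of the episode above 0.03 m or angle between beaker's own z axis and vertical above 0.3 rad).
It also fails if it takes over 128 s, if anything falls off the work surface, if the arm or the gripper's body presses on something with over 40 N, if the wrist force passes 120 N, or if a joint passes its speed limit or range.

### The arm

A 6-joint arm with a two-finger parallel gripper is mounted at the origin on the work surface. World frame = base frame: x ahead of the robot, y to its left, z up, the work surface at z = 0. Lengths are in m, angles in degrees, forces in N, time in s.
With the tool pointing down it reaches from about 0.4 to 0.825 m from the base axis. Payload 7 kg.
Tool frame: the origin (TCP) lies midway between the tips of the shut fingers; the grasp point (between the pads) lies 19 mm behind it; z points along the fingers, y is the line along which they close (so a half turn about z gives the same grasp; the last joint's range is limited). The gripper opens to 88 mm and grips with 3 to 60 N. Pads are 19 mm wide; open, the fingers measure 130 mm over their backs; the gripper's body (78 mm by 193 mm) begins 47 mm behind the grasp point.
Start: joints at [-53.68, 20.546, 0.682, 0, -70.136, -16.507], TCP at [0.229, -0.635, 0.197] pointing down, gripper open.
Joint ranges: [-176.03, 176.03], [-82.01, 121.73], [-58.28, 71.71], [-173.87, 95.51], [-174.79, -0.11], [-173.66, 173.66]. Speed limits (degrees/s): [136.94, 136.94, 172.46, 180, 180, 180].

### API

Orientations are given as a 3x3 rotation matrix whose columns are the frame's x, y, z axes.
In Python, from rig import robot gives the robot as it stands. Calls block until the motion is done:
- robot.goto(position, orientation): joint-space move of the TCP to a pose.
- robot.servo_line(position, ori=None, speed=0.15): straight line of the TCP; ori=None keeps the orientation; speed is the mean speed in m/s.
- robot.movej(angles): joint-space move.
- robot.move_gripper(opening): opening from 0.0 (shut) to 1.0 (fully open); the grip force is fixed at half the most; returns when the fingers have stopped.
- robot.dwell(seconds).
- robot.ik(position, orientation): joint angles nearest the present ones, or None.
- robot.grab_frame(name): name is "side" or "top"; returns (picture, depth): 480x640x3 uint8, red, green, blue; 480x640 float32, m along the optical axis (not along the pixel's ray), 0 where there is no reading.
- robot.camera_info(name): a dict with "vfov" (degrees; the focal length in pixels is half the picture's height over the tangent of half this angle, whatever the lens; pixels are square), "cx", "cy" (the principal point, pixels), "k1" (the pictures are not rectified: a ray, as slopes to the right and down, at radius r is drawn at 1 + k1 r^2 times it, then the intrinsics apply), "view" (4x4, takes a point from world to camera coordinates). Camera axes: x right, y down, z forward; pixel columns grow to the right and rows downward; lengths in m; the calibration is good to about 2 mm. A picture is of the moment at which its call begins. camera_info takes no time and is no camera call.
A pose or a line that the arm cannot do raises robot.Unreachable and nothing moves.
- robot.job_done(): hands the job in; it is judged then, once.
Readings, each from a call of its own:
- robot.read_t(): time.
- robot.read_qpos(): joint angles.
- robot.read_qvel(): joint speeds.
- robot.read_effort(): joint torques, N m.
- robot.read_position(): TCP position.
- robot.read_tcp_rot(): TCP orientation.
- robot.read_force(): force on the tool from outside, world axes, zero at the start.
- robot.read_ft_torque(): the same for the moment, N m.
- robot.read_grip_width(): opening from 0.0 (shut) to 1.0 (fully open).
- robot.read_finger_force(): force on a finger pad.
Only numpy, scipy, OpenCV 4.12 (cv2) and the standard library are available. Lean on these libraries where they do the work, as an engineer would, in place of code of your own. Each camera call takes 0.05 s, during which the arm holds its last target. There are 200 camera calls.

## Working session

There is one attempt and no reset: what is moved stays moved. The work goes in short steps, each a Python script; the robot and the scene stay as the last script left them, time stands still between calls to the robot, and variables do not carry over. Pictures are saved under pics/ and viewed, at most 14 in all, crops included, and the job is handed in when it is done.

```bash
ls; mkdir -p pics; python3 - <<'E'
from rig import robot
import cv2,numpy as np
for n in ("top","side"):
    p,d=robot.grab_frame(n); cv2.imwrite(f"pics/{n}0.png",p[:,:,::-1]); np.save(f"{n}0.npy",d); print(n,robot.camera_info(n))
print(robot.read_tcp_rot(),robot.read_t())
E
```

```text
pics
top {'vfov': 50.70091398107074, 'cx': 325.660711738442, 'cy': 253.32314233177007, 'k1': -0.10513007526280328, 'view': array([[-0.02630055, -0.99964851, -0.00333687,  0.03177301],
       [-0.99666887,  0.02647964, -0.07713624,  0.50680547],
       [ 0.07719748,  0.00129703, -0.99701498,  1.04373149],
       [ 0.        ,  0.        ,  0.        ,  1.        ]])}
side {'vfov': 42.6537713039237, 'cx': 322.6570460440735, 'cy': 236.11661914949343, 'k1': 0.006631598067270023, 'view': array([[ 0.72887863, -0.68443673, -0.01680196, -0.38741269],
       [-0.35710654, -0.3591268 , -0.86226612,  0.20167506],
       [ 0.58413257,  0.63448744, -0.50617668,  0.886407  ],
       [ 0.        ,  0.        ,  0.        ,  1.        ]])}
[[-9.40833754e-01 -3.38867862e-01 -6.48085993e-04]
 [-3.38868446e-01  9.40832816e-01  1.33714316e-03]
 [ 1.56625724e-04  1.47764531e-03 -9.99998896e-01]] 0.1
```

View pics/top0.png

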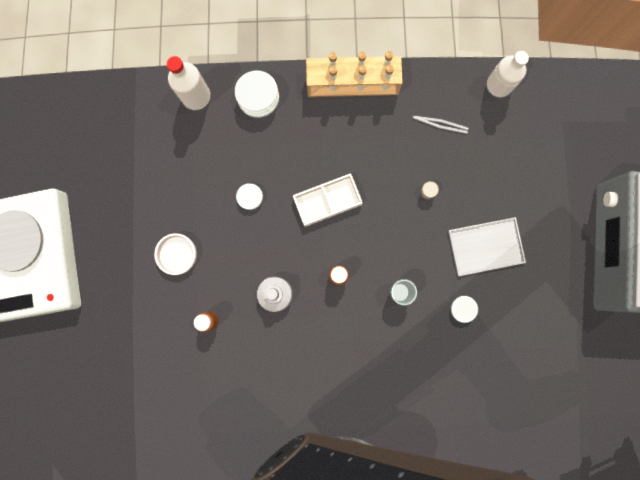

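View pics/side0.png

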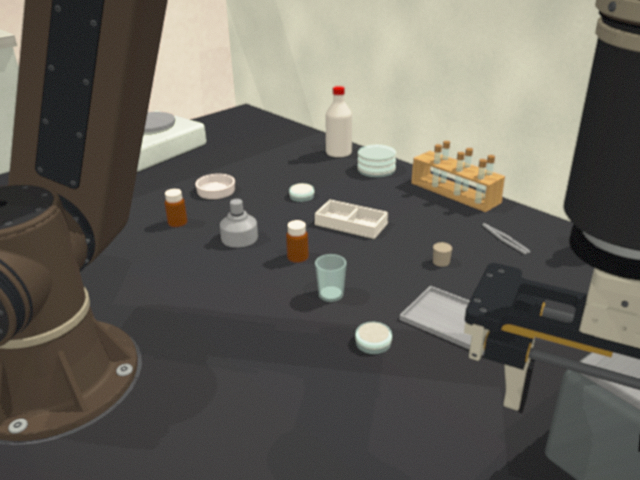

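The top view shows everything:

| Thing | Pixel position |
|---|---|
| dishes | (249,196), (464,309) |
| bottles | (339,275), (204,322) |
| stopper | (430,190) |
| rack | (327,201) |
| round dish | (176,255) |
| tray | (487,247) |
| burner | (274,294) |
| beaker | (404,292) |

The side view agrees. Next I'll enlarge the top view for exact pixels.

```bash
python3 - <<'E'
import cv2
p=cv2.imread("pics/top0.png")
for n,x0 in (("L",145),("R",345)):
    c=cv2.resize(p[160:350,x0-(5 if n=="R" else 0):x0+195],None,fx=4 if n=="L" else 4,fy=4,interpolation=cv2.INTER_CUBIC)[:, :800]
    c=c[:600] if n=="X" else cv2.resize(c,None,fx=.78,fy=.78) if c.shape[0]>600 else c
    print(n,c.shape); cv2.imwrite(f"pics/crop{n}.png",c)
E
```

```text
L (593, 608, 3)
R (593, 624, 3)
```

View pics/cropL.png

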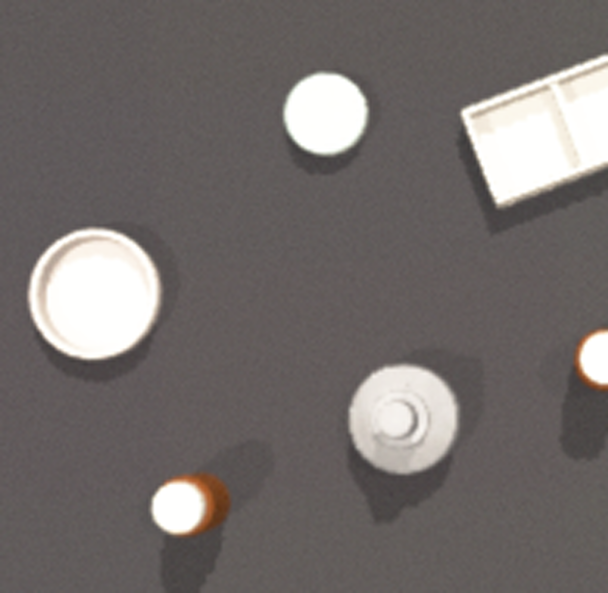

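View pics/cropR.png

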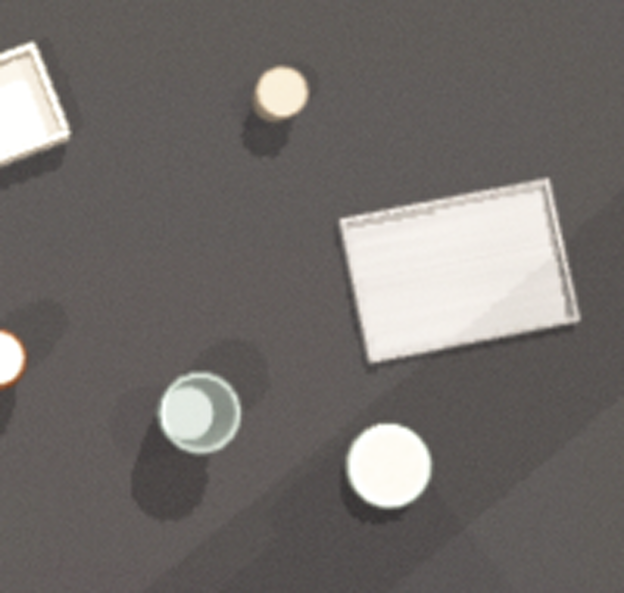

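The crops give these positions, in crop pixels at scale 3.12:

| Thing | Crop | Crop pixels |
|---|---|---|
| dish 1 | L | (326,114) |
| dish 2 | R | (389,466) |
| bottle caps | L | (180,507), (606,358) |
| stopper | R | (281,94) |
| round dish | L | (95,294) |
| beaker | R | (200,413) |
| burner | L | (404,419) |

The tray and rack corners are also readable. Next I'll project these to world coordinates and check finger clearances by yaw.

```bash
cat > h.py <<'E'
import numpy as np, json
from rig import robot
I=robot.camera_info("top"); V=I["view"]; f=240/np.tan(np.radians(I["vfov"]/2))
def world(u,v,z):
    d=np.array([(u-I["cx"])/f,(v-I["cy"])/f]); s=d.copy()
    for _ in range(20): s=d/(1+I["k1"]*(s@s))
    R,t=V[:3,:3],V[:3,3]; c=-R.T@t; r=R.T@np.r_[s,1]
    return (c+r*(z-c[2])/r[2])[:2]
def crop(n,x,y,z): return world((145 if n=="L" else 340)+(x+.5)/3.12-.5,160+(y+.5)/3.12-.5,z)
def rot(yaw): # yaw of the closing (y) axis
    c,s=np.cos(yaw),np.sin(yaw); y=np.array([c,s,0]); z=np.array([0,0,-1.]); return np.c_[np.cross(y,z),y,z]
E
python3 - <<'E'
from h import *
P=dict(dish1=crop("L",326,114,.018),dish2=crop("R",389,466,.018),bot1=crop("L",180,507,.07),bot2=crop("L",606,358,.07),
 stopper=crop("R",281,94,.032),sdish=crop("L",95,294,.022),burner=crop("L",404,419,.025),beaker=crop("R",200,413,.065))
T=np.array([crop("R",*q,.009) for q in ((341,219),(548,180),(579,322),(370,362))])
K=np.array([crop("L",462,112,.026),crop("R",36,44,.026),crop("R",70,134,.026),crop("L",499,206,.026)])
for n,C in (("tray",T),("rack",K)):
    P[n]=C.mean(0); e=C[0]-C[1]+C[3]-C[2]; g=C[0]-C[3]+C[1]-C[2]
    a=np.arctan2(-e[0],e[1]); b=np.arctan2(g[1],g[0]); print(n,np.linalg.norm(e)/2,np.linalg.norm(g)/2,np.degrees([a,b]))
    P[n+"_yaw"]=(2*a+b)/3
P={k:np.round(v,4).tolist() for k,v in P.items()}; json.dump(P,open("P.json","w")); print(P)
obs=[k for k in P if k not in("tray_yaw","rack_yaw")]
# finger clearance: distance from finger rectangles (|y| 0..65+, |x|<12) to neighbours
rad=dict(dish1=28,dish2=28,bot1=20,bot2=20,stopper=17,sdish=44,burner=36,beaker=26,tray=50,rack=34)
for o in ("dish1","dish2","bot1","bot2","stopper"):
    out=[]
    for deg in range(0,180,15):
        R=rot(np.radians(deg)); m=9
        for k in obs:
            if k==o: continue
            d=R.T[:2,:2]@(np.array(P[k])-P[o]); q=np.maximum(abs(d)-[.012,.065],0); m=min(m,np.linalg.norm(q)-rad[k]/1000)
        ok=[robot.ik([*P[o],z],rot(np.radians(deg))) is not None for z in(.008,.2)]
        out.append((deg,round(m*1000),all(ok)))
    print(o,out)
E
```

```text
tray 0.14932977632085798 0.10010051766757362 [9.05089685 9.17090037]
rack 0.13125181150305962 0.06740764182925753 [19.87864987 19.31243074]
{'dish1': [0.6339, 0.1781], 'dish2': [0.3825, -0.27], 'bot1': [0.3723, 0.268], 'bot2': [0.4607, -0.007], 'stopper': [0.6349, -0.2043], 'sdish': [0.5145, 0.3369], 'burner': [0.4252, 0.1277], 'beaker': [0.4221, -0.136], 'tray': [0.5141, -0.3282], 'tray_yaw': 0.1587, 'rack': [0.6209, 0.0111], 'rack_yaw': 0.3437}
dish1 [(0, 113, True), (15, 112, True), (30, 96, False), (45, 81, True), (60, 71, True), (75, 67, True), (90, 68, True), (105, 69, True), (120, 76, True), (135, 89, True), (150, 91, True), (165, 99, True)]
dish2 [(0, 31, True), (15, 41, True), (30, 56, True), (45, 54, True), (60, 48, True), (75, 49, True), (90, 48, True), (105, 53, True), (120, 39, True), (135, 30, True), (150, 28, True), (165, 28, True)]
bot1 [(0, 52, True), (15, 48, True), (30, 49, True), (45, 49, True), (60, 57, False), (75, 58, True), (90, 50, True), (105, 48, True), (120, 48, True), (135, 51, True), (150, 61, True), (165, 62, True)]
bot2 [(0, 61, True), (15, 61, True), (30, 61, False), (45, 49, True), (60, 43, True), (75, 44, True), (90, 38, True), (105, 38, True), (120, 38, True), (135, 44, True), (150, 57, True), (165, 63, True)]
stopper [(0, 75, False), (15, 63, True), (30, 57, True), (45, 58, True), (60, 57, True), (75, 63, True), (90, 74, True), (105, 89, True), (120, 105, True), (135, 111, True), (150, 106, True), (165, 90, True)]
```

```bash
cat >> h.py <<'E'
P=json.load(open("P.json"))
def frame(n,x,y):
    a=P[n+"_yaw"]; return np.array(P[n])+[x*np.cos(a)-y*np.sin(a),x*np.sin(a)+y*np.cos(a)]
H=.19
def pick_place(src,dst,yaw,grip,floor,dia):
    """grip: TCP height above the underside; floor: height of the target floor; dia: diameter held"""
    best=None
    for y in (yaw,yaw+np.pi):
        qs=[robot.ik([*p,z],rot(y)) for p,z in((src,H),(src,grip),(dst,H),(dst,floor+grip))]
        if any(q is None for q in qs): continue
        c=max(abs(np.array(qs[0])-robot.read_qpos()))+max(abs(np.array(qs[2])-qs[0]))
        if best is None or c<best[0]: best=(c,y)
    R=rot(best[1])
    robot.goto([*src,H],R)
    robot.servo_line([*src,grip+.05],speed=.2); robot.servo_line([*src,grip],speed=.06)
    print("down F",np.round(robot.read_force(),1))
    robot.move_gripper(0.0)
    w=robot.read_grip_width()*88; print("width mm",round(w,1),"finger",robot.read_finger_force())
    if abs(w-dia)>5: print("BAD GRASP"); return False
    robot.servo_line([*src,H],speed=.15)
    print("lifted width",round(robot.read_grip_width()*88,1))
    robot.goto([*dst,H],R)
    z=floor+grip
    robot.servo_line([*dst,z+.04],speed=.15); robot.servo_line([*dst,z+.001],speed=.04)
    print("placed F",np.round(robot.read_force(),1),"width",round(robot.read_grip_width()*88,1))
    robot.move_gripper(min(1,(dia+22)/88)); robot.dwell(.2)
    robot.servo_line([*dst,H],speed=.15); robot.move_gripper(1.0)
    print("t",robot.read_t()); return True
def snap(name):
    import cv2
    p,_=robot.grab_frame("top"); cv2.imwrite(f"pics/{name}.png",p[:,:,::-1])
E
python3 - <<'E'
from h import *
pick_place(P["bot2"],frame("rack",0,-.032),P["rack_yaw"],.027,.004,40)
robot.goto([.45,.1,.3],rot(0)) if robot.ik([.45,.1,.3],rot(0)) is not None else None
import cv2
p,_=robot.grab_frame("side"); cv2.imwrite("pics/side1.png",p[:,:,::-1])
E
```

```text
down F [ 0.   0.3 -0.1]
width mm 31.7 finger 29.96319830417633
BAD GRASP
```

View pics/side1.png

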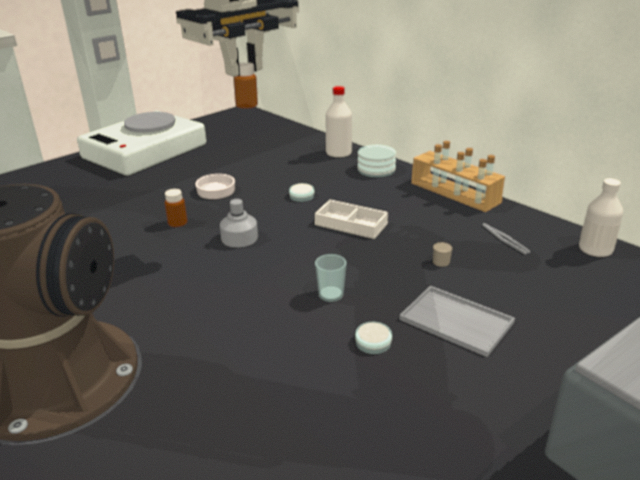

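The gripper holds the bottle, but at a width of 31.7 mm, which is cap size. I need to see where the finger tips sit on it.

```bash
python3 - <<'E'
from h import *
import cv2
print(robot.read_position(),robot.read_grip_width()*88,robot.read_finger_force())
p=cv2.imread("pics/side1.png"); cv2.imwrite("pics/c1.png",cv2.resize(p[0:120,170:310],None,fx=4,fy=4,interpolation=cv2.INTER_CUBIC))
E
```

```text
[0.44985522 0.09985702 0.29956057] 31.086764086625788 29.959730207920074
```

View pics/c1.png

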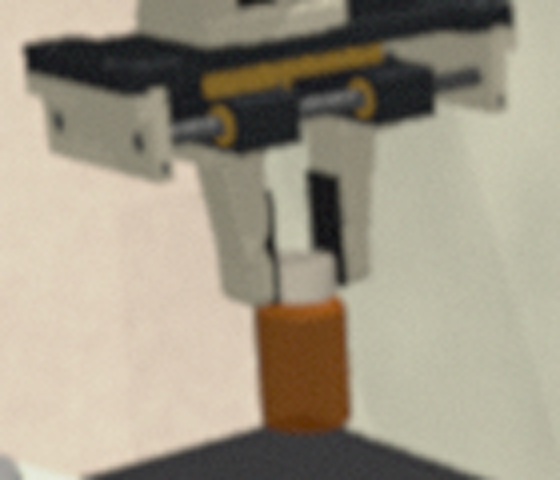

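The tips are at the shoulder and hold the cap, about 51 mm above the underside. That grip is secure, so I'll place the bottle this way and lower until contact.

```bash
python3 - <<'E'
from h import *
dst=frame("rack",0,-.032)
q=robot.read_qpos()
c=[(max(abs(np.array(k)-q)),y) for y in(P["rack_yaw"],P["rack_yaw"]+np.pi) if (k:=robot.ik([*dst,H],rot(y))) is not None]
R=rot(min(c)[1]); robot.goto([*dst,H],R); robot.servo_line([*dst,.075],speed=.12); robot.dwell(.3)
f0=robot.read_force()[2]; z=.075
while z>.034:
    z-=.002; robot.servo_line([*dst,z],speed=.03); F=robot.read_force()[2]
    if F-f0>2: break
print(f0,F,z,robot.read_position(),robot.read_grip_width()*88,robot.read_t())
E
```

```text
-0.4846540894163394 -0.28566162776852577 0.03299999999999996 [ 0.63154906 -0.0190368   0.0328297 ] 31.2817651734238 16.1
```

```bash
python3 - <<'E'
from h import *
import cv2
p,d=robot.grab_frame("side"); cv2.imwrite("pics/c2.png",cv2.resize(p[40:280,220:480],None,fx=2.4,fy=2.4,interpolation=cv2.INTER_CUBIC))
E
```

```text
(no output)
```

View pics/c2.png

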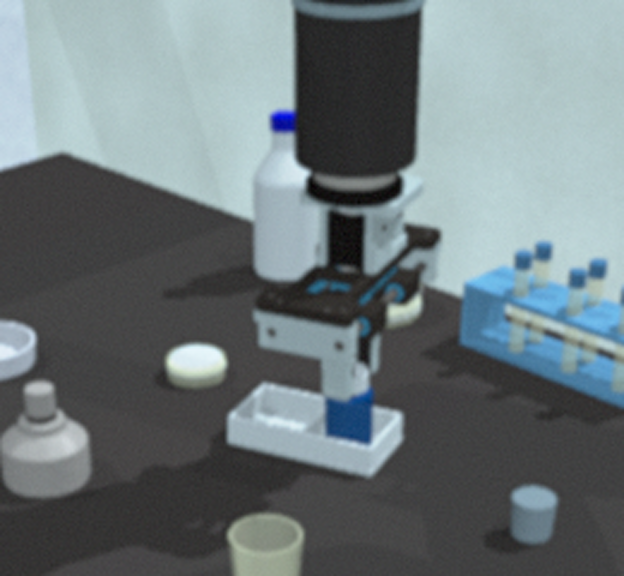

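The colours are swapped in this crop. The bottle is just at the bay floor and the physical tips are about 20 mm above the nominal TCP. I'll lower to contact and release. Then I'll measure the real tip height by touching the bare bench with shut fingers.

```bash
python3 - <<'E'
from h import *
dst=frame("rack",0,-.032); z=.033; f0=robot.read_force()[2]
while z>.024:
    z-=.001; robot.servo_line([*dst,z],speed=.03); F=robot.read_force()[2]
    if F-f0>1.5: break
print("bottle contact",z,F-f0)
robot.move_gripper(.65); robot.dwell(.2); robot.servo_line([*dst,H],speed=.15); robot.move_gripper(0)
p=[.53,-.13]; p=[.56,-.12]
robot.goto([*p,.1],robot.read_tcp_rot()); robot.servo_line([*p,.02],speed=.12); robot.dwell(.2); f0=robot.read_force()[2]; z=.02
try:
    while z>-.04:
        z-=.002; robot.servo_line([*p,z],speed=.04); F=robot.read_force()[2]
        if F-f0>2: break
except robot.Unreachable as e: print("unreach",e)
print("bench contact",z,F-f0,robot.read_position(),robot.read_grip_width(),robot.read_t())
robot.servo_line([*p,.1],speed=.15); robot.move_gripper(1)
E
```

```text
bottle contact 0.03 5.441376095348309
bench contact -0.030000000000000013 8.382910286661868 [ 0.56038202 -0.12000102 -0.02927617] 0.008896449236007527 27.9583
```

The tips are really about 28.5 mm above the nominal TCP, so I'll compensate for that. The second bottle gets the same cap grip, and then the stopper.

```bash
python3 - <<'E'
from h import *
D=.0285
if pick_place(P["bot1"],frame("rack",0,.032),P["rack_yaw"],.026,.004,32):
    pick_place(P["stopper"],P["sdish"],np.radians(15),.0205-D,.004,34)
E
```

```text
down F [-0.2  0.1 -0.6]
width mm 31.2 finger 29.999893605709076
lifted width 31.6
placed F [-1.1  0.2 -0.7] width 31.3
t 42.0417
down F [-0.8 -0.1 -0.1]
width mm 32.7 finger 30.00013667042367
lifted width 32.2
placed F [ 0.6 -0.9 -0.3] width 32.3
t 54.6167
```

```bash
python3 - <<'E'
from h import *
D=.0285
if pick_place(P["dish2"],frame("tray",0,-.036),P["tray_yaw"],.0085-D,.003,55):
    pick_place(P["dish1"],frame("tray",0,.036),P["tray_yaw"],.0085-D,.003,55)
robot.movej([-53.68,20.546,.682,0,-70.136,-16.507])
snap("top2"); print(robot.read_t())
import cv2
p=cv2.imread("pics/top2.png"); cv2.imwrite("pics/top2c.png",cv2.resize(p[150:350,140:540],None,fx=2,fy=2,interpolation=cv2.INTER_CUBIC))
E
```

```text
down F [0.4 0.6 0.4]
width mm 54.4 finger 30.000248551368713
lifted width 54.1
placed F [ 0.5 -0.5 -0.5] width 54.0
t 66.8917
down F [-0.5 -0.9  0.2]
width mm 54.1 finger 30.00021994113922
lifted width 54.1
placed F [-0.9  0.2 -1. ] width 54.0
t 80.0167
81.6917
```

View pics/top2c.png

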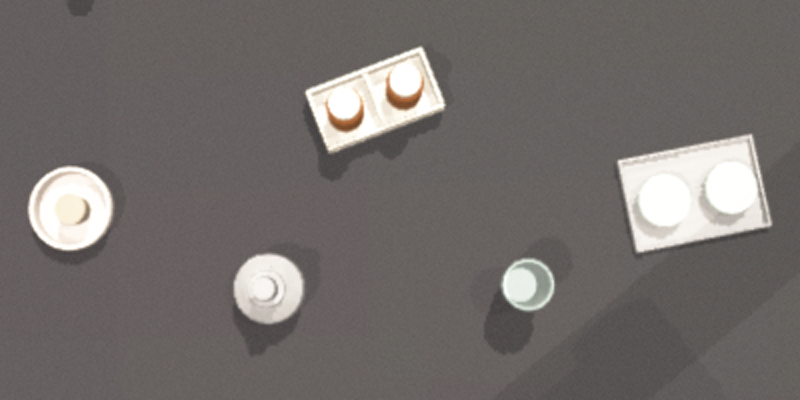

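All pieces are in place: dishes at (664,200) and (731,187), caps at (346,105) and (405,81), stopper at (70,209). I'll check these against the limits and hand in only if they pass.

```bash
python3 - <<'E'
from h import *
_,d=robot.grab_frame("top"); ok=True
def w(x,y,z): return world(140+x/2,150+y/2,z)
def top(x,y,z):
    p=w(x,y,z); u,v=int(140+x/2),int(150+y/2); dep=np.median(d[v-3:v+4,u-3:u+4]); r=V[2,:3]
    return (dep-V[2,3]-r[:2]@p)/r[2]
for n,k,x,y,z,lim in (("d","tray",664,200,.021,(.02,.045)),("d","tray",731,187,.021,(.02,.045)),("b","rack",346,105,.074,(.011,.042)),("b","rack",405,81,.074,(.011,.042)),("s","sdish",70,209,.036,(.017,.017))):
    e=w(x,y,z)-P[k]; a=P.get(k+"_yaw",0); e=np.array([[np.cos(a),np.sin(a)],[-np.sin(a),np.cos(a)]])@e
    t=top(x,y,z); g=bool((abs(e)<lim).all() and abs(t-z)<.006); ok&=g; print(n,np.round(e,4),round(float(t-z),4),g)
if ok: print(robot.job_done())
E
```

```text
d [-0.002   0.0379] 0.0006 True
d [-0.0017 -0.0364] 0.0002 True
b [-0.0036  0.0331] -0.001 True
b [-0.0023 -0.0311] -0.0011 True
s [-0.0024 -0.004 ] -0.0007 True
the job is handed in; nothing more can be done
None
```

I handed the job in with everything let go: both dishes lie in the tray, one bottle stands in each rack bay, and the stopper is in the round dish, all within the limits by my last camera check; the burner and beaker look undisturbed, and the verdict itself was not shown.

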